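# Find the strap lane that fits the gauge blade

## Task

Pick up the gauge blade by its wooden handle and try it gently in the lanes of the three-lane strap feed: in one lane it slides in with no drag, in one it is stopped short, and in one a sprung shoe grips it with a light drag. Leave the blade in the lane with the light drag, slid all the way in up to its cross guard and lying flat, and let go. Never force it, and leave the other things on the bench alone.

Things in the scene. Friction and masses are not known exactly. Their poses are not given: they have to be found in the camera images.
- gauge_handle (a point): Gauge: steel blade with an upright wooden block handle and, between them, a steel cross guard (66 mm wide, 14 mm high, 4 mm thick). Point: centre of the handle (70 mm long, 24 mm wide, 45 mm high), 22.5 mm above its underside. x points from the handle along the blade. Mass about 0.18 kg. It starts flat on the bench
- gauge_tip (a point): End of the blade's nose, at its underside, 125 mm ahead of the handle's centre and 22.5 mm below it; axes as gauge_handle. The blade is 90 mm long, 32 mm wide, 6 mm thick, flush with the handle's underside, and begins at the front face of the cross guard and handle, 35 mm ahead of the handle's centre. The last 24 mm of its upper face slopes down to a 2 mm thick nose
- machine: Three-lane strap feed, fixed: grey bed 100 mm deep (x), 220 mm wide (y), its flat deck 30 mm above the bench. Origin: centre of its underside. x points along the lanes from the front edge (at x = -50 mm) to the rear, y to the left lane. Three lanes, alike to the eye, 52 mm wide and 68 mm apart, parted by 10 mm high fences that run from the front edge
- bridge (a point): Middle of the top of the grey bridge over all lanes, 78 mm above the bench (a screw cap on each lane rises to 98 mm). The bridge starts 36 mm behind the bed's front edge and is 44 mm deep; its skirts leave 14 mm free above the deck. Under it, 58 mm in from the front edge, each lane hides a fixed or sprung round steel shoe, 20 mm in diameter
- lane_left (a point): Middle of the left lane's mouth (+y side): on the deck, at the front edge, 30 mm above the bench; x points into the lane. The blade goes in along x, its underside on the deck or up to 1 mm above it; it is fully in when its cross guard comes against the fence ends at the front edge, the nose then standing out behind the bridge
- lane_middle (a point): The same point of the middle lane. Which lane has which shoe changes at every start: one shoe is fixed 9 mm above the deck (blade slides free); one is fixed at 3 mm (nose stopped 60 to 66 mm in); one, sprung, rests at 4 mm, is lifted by the sloping nose and presses on the blade with about 6 N (pushing in takes 4 to 10 N)
- lane_right (a point): The same point of the right lane (-y side)
- jar: amber glass jar with steel lid, 68 mm wide, 90 mm high, origin under its centre; to be left alone
- maul: standing wooden maul, 80 mm wide, 200 mm high, origin under its centre; to be left alone
- weight: black steel paperweight with a knob, 72 mm wide, 60 mm high, origin under its centre; to be left alone
- awl: awl with dark wooden handle, 150 mm long, lying on the bench; to be left alone
There are look-alikes about, which are no part of the job. What is meant by the part that bears gauge_handle is not red, and is the larger of those in its own colour.

How it is judged:
On the way:
1. the gauge is lifted clear of the bench (height (world z) of gauge_handle above 0.045 m), for 0.2 s.
At the end, for the whole second after the job is handed in: The gauge lies at rest and flat (within 4 degrees) on the deck of the lane whose sprung shoe presses on it (more than 4 N between blade and strap feed; its own weight is under 2.2 N), its cross guard within 10 mm of the bed's front edge, released (x of gauge_tip in the frame of machine between 0.03 and 0.05 m and z of gauge_tip in the frame of machine between 0.026 and 0.034 m and angle between gauge_handle's own z axis and vertical below 0.07 rad and (horizontal distance between gauge_tip and lane_left below 0.105 m or horizontal distance between gauge_tip and lane_middle below 0.105 m or horizontal distance between gauge_tip and lane_right below 0.105 m) and contact force between gauge and machine above 4 N and linear speed of gauge below 0.01 m/s); the robot touches nothing.
It fails at once if the gauge is forced: more than 50 N between the gauge and the strap feed (contact force between gauge and machine above 50 N).
It fails at once if the jar is pushed out of its place by over 30 mm (distance of jar from where it was at the start of the episode above 0.03 m).
It fails at once if the maul is pushed out of its place by over 30 mm (distance of maul from where it was at the start of the episode above 0.03 m).
It fails at once if the weight is pushed out of its place by over 30 mm (distance of weight from where it was at the start of the episode above 0.03 m).
It fails at once if the awl is pushed out of its place by over 30 mm (distance of awl from where it was at the start of the episode above 0.03 m).
It also fails if it takes over 64 s, if anything falls off the work surface, if the arm or the gripper's body presses on something with over 40 N, if the wrist force passes 120 N, or if a joint passes its speed limit or range.

## Robot

A 6-joint arm with a two-finger parallel gripper is mounted at the origin on the work surface. World frame = base frame: x ahead of the robot, y to its left, z up, the work surface at z = 0. Lengths are in m, angles in rad, forces in N, time in s.
With the tool pointing down it reaches from about 0.4 to 0.825 m from the base axis. Payload 7 kg.
Tool frame: the origin (TCP) lies on the centre line of the jaws, within the pads' length; the fingertips stand 22 mm ahead of it and the grasp point (between the pads) lies 3 mm ahead of it; z points along the fingers, y is the line along which they close (so a half turn about z gives the same grasp; the last joint's range is limited). The gripper opens to 88 mm and grips with 3 to 60 N. Pads are 19 mm wide; open, the fingers measure 130 mm over their backs; the gripper's body (78 mm by 193 mm) begins 47 mm behind the grasp point.
Start: joints at [-0.87, 0.359, 0.012, 0, -1.224, -0.288], TCP at [0.271, -0.618, 0.249] pointing down, gripper open.
Joint ranges: [-3.07, 3.07], [-1.43, 2.12], [-1.02, 1.25], [-3.03, 1.67], [-3.05, -0], [-3.03, 3.03]. Speed limits (rad/s): [2.39, 2.39, 3.01, 3.14, 3.14, 3.14].

## Interface

Orientations are given as [roll, pitch, yaw] about the fixed x, y, z axes, in that order (R = Rz(yaw) Ry(pitch) Rx(roll)).
In Python, from station import monitor, viewer, order gives the robot as it stands. The module is installed in compiled form; this text tells all that it offers.
- The arm moves only by the tool servo_tool, never from a script. Its argument "targets" is a list of rows, each an object with "angular": the turn, a rotation vector about the tool's x, y, z in degrees, a list of three; "xyz": the shift along the tool's x, y, z in cm, a list of three; "claw": the finger opening in cm, from 0 to 8.76. A call has 1 to 20 rows; each row shifts and turns the commanded pose from where the row before left it, along the tool's axes as they then stand; what a row does not reach is not made up. A row lasts 1/10 s, in which the tool goes at most 50 mm and 8.59 degrees, less where a joint would pass 70% of its speed; a pose out of reach is approached as far as the arm can. A call is refused whole if a number of a shift passes 5 or a number of a turn 8.59, either way. A call with a gripper value outside its range is refused whole. The fingers move at their own pace and stop on an object; "force" is the grip in N (left out, the last holds). Time passes only in rows, so rows that do not move let the fingers close. It gives the time, the measured TCP pose, the force, the opening and the grip force at its end, in the units of the state.
- monitor.get_state(): the state, without advancing time (a new reading comes with each control period).
- viewer.grab_frame(name): name is "scene" or "top"; returns a dict with "color" (480x640x3 uint8, blue, green, red), "fovy" (degrees; the focal length in pixels is half the picture's height over the tangent of half this angle, whatever the lens; pixels are square), "cx", "cy" (the principal point, pixels), "k1" (the pictures are not rectified: a ray, as slopes to the right and down, at radius r is drawn at 1 + k1 r^2 times it, then the intrinsics apply), "R" (3x3) and "t" (3): a world point X has camera coordinates R X + t. Camera axes: x right, y down, z forward; pixel columns grow to the right and rows downward; lengths in m; the calibration is good to about 2 mm. A picture is of the moment at which its call begins. There is no depth.
- order.job_done(): hands the job in; it is judged then, once.
The state is a dict: "t": time; "q": joint angles; "qd": joint speeds; "joint_efforts": joint torques, N m; "eef_pos": TCP position; "ee_rot": TCP orientation; "force": force on the tool from outside, world axes, zero at the start; "moment": the same for the moment, N m; "width": finger opening in m; "gripper_force": force on a finger pad.
Only numpy, scipy, OpenCV 4.12 (cv2) and the standard library are available. Lean on these libraries where they do the work, as an engineer would, in place of code of your own. Each camera call takes 0.05 s, during which the arm holds its last target. There are 200 camera calls.

## Working session

There is one attempt and no reset: what is moved stays moved. The work goes in short steps, Python scripts to look and compute and a tool call to move; the robot and the scene stay as the last step left them, time stands still between calls to the robot, and variables do not carry over. Pictures are saved under pics/ and viewed, at most 10 in all, crops included, and the job is handed in when it is done.

Besides the shell and the picture viewer there is one more tool, called after "Request:" as a command line: name --argument value ..., lists and objects as JSON in quotes. servo_tool: Moves the arm, as the interface text tells. Its arguments: {"type":"object","properties":{"targets":{"type":"array"},"force":{"type":"number"}},"required":["targets"]}

```bash
mkdir -p pics; cat > h.py <<'E'
import numpy as np, cv2, pickle
from station import monitor, viewer, order
def grab(n,f):
    d=viewer.grab_frame(n); cv2.imwrite(f'pics/{f}.png',d['color']); pickle.dump(d,open(f'pics/{f}.pkl','wb')); return d
def load(f): return pickle.load(open(f'pics/{f}.pkl','rb'))
def K(d):
    f=240/np.tan(np.radians(d['fovy'])/2); return np.array([[f,0,d['cx']],[0,f,d['cy']],[0,0,1.]])
def ray(d,p):
    D=np.array([d['k1'],0,0,0,0.])
    u=cv2.undistortPoints(np.array([[p]],float),K(d),D)[0,0]
    R=np.array(d['R']);t=np.array(d['t'])
    return -R.T@t, R.T@np.array([u[0],u[1],1])
def onz(d,p,z):
    c,v=ray(d,p); return c+v*(z-c[2])/v[2]
def proj(d,X):
    D=np.array([d['k1'],0,0,0,0.])
    return cv2.projectPoints(np.array(X,float).reshape(-1,3),cv2.Rodrigues(np.array(d['R']))[0],np.array(d['t'],float),K(d),D)[0][:,0]
E
python3 - <<'E'
from h import *
for n in('top','scene'):
    d=grab(n,n+'0'); print(n,d['fovy'],d['k1'],-np.array(d['R']).T@d['t'])
print(monitor.get_state())
E
```

```text
top 56.279485064078656 -0.04438646083399282 [0.36879923 0.00871224 1.03534814]
scene 43.17155196029272 0.06631109090233206 [1.31477588 0.44606265 0.9373389 ]
{'t': 0.1, 'q': array([-8.69913569e-01,  3.59355680e-01,  1.11107534e-02, -2.89064461e-04,
       -1.22411696e+00, -2.88109519e-01]), 'qd': array([ 5.71284018e-07, -1.33051554e-03,  2.09126485e-03,  9.40563478e-04,
       -7.48597911e-04,  3.95444516e-04]), 'joint_efforts': array([-1.54859819e-03, -5.84162307e+01,  2.93747646e+01,  7.01549158e+00,
        1.01509859e-02, -7.19236323e-05]), 'eef_pos': array([ 0.27057749, -0.61792974,  0.24767644]), 'ee_rot': array([ 3.1400144e+00, -1.8432943e-04, -2.7289177e+00]), 'force': array([ 0.11498211, -0.60456898,  0.87410481]), 'moment': array([-0.02178756, -0.05624708, -0.04632641]), 'gripper_force': 0.0, 'width': 0.08742404499475916}
```

View pics/top0.png

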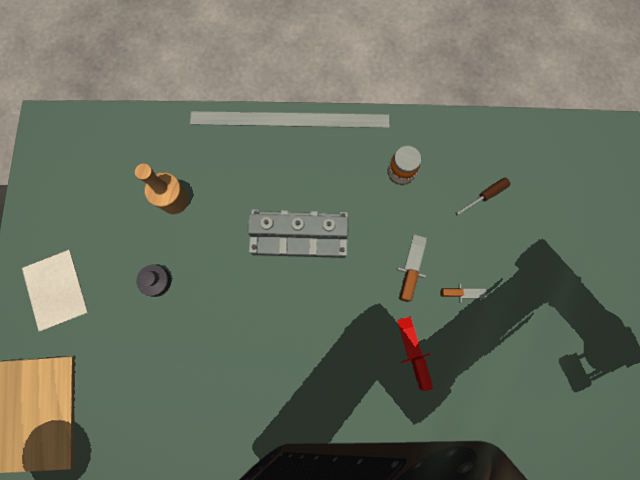

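View pics/scene0.png

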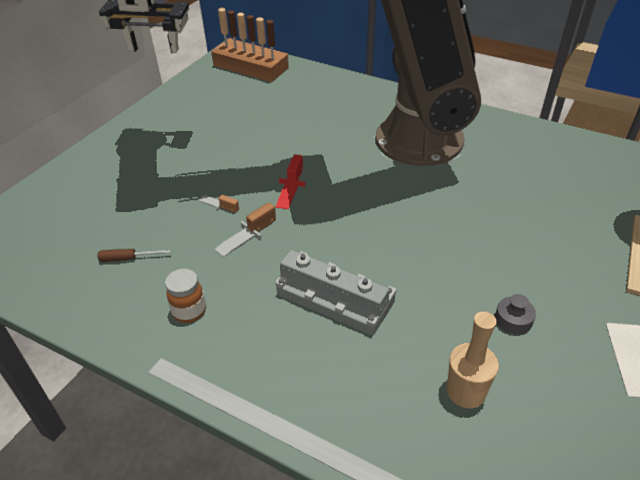

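The top view shows three gauges:
- Red one at (415,355): ruled out by its colour.
- Small wooden-handled one at (463,293).
- Larger wooden-handled one at (411,268), blade pointing up to (419,236). This fits the description: not red, and the larger of its colour.

The strap feed is at (298,233), with its open front deck at rows 236–257 facing the robot. I'll measure both and confirm in a crop.

```bash
python3 - <<'E'
from h import *
d=load('top0'); im=d['color']
a=cv2.resize(im[220:320,380:510],None,fx=5,fy=5,interpolation=cv2.INTER_CUBIC)[:, :400]
b=cv2.resize(im[200:265,240:360],None,fx=6.6,fy=6.6,interpolation=cv2.INTER_CUBIC)
c=np.zeros((600,800,3),np.uint8)
g=cv2.resize(im[225:310,385:490],None,fx=2,fy=2,interpolation=cv2.INTER_CUBIC); c[:g.shape[0],:g.shape[1]]=g
c[171:171+b.shape[0],:b.shape[1]]=b[:429,:800]
cv2.imwrite('pics/crop0.png',c)
hsv=cv2.cvtColor(im,cv2.COLOR_BGR2HSV)
m=cv2.inRange(hsv,(5,110,60),(18,255,255)); m[:, :390]=0;m[:,440:]=0;m[:230]=0;m[310:]=0
cs=max(cv2.findContours(m,0,1)[0],key=cv2.contourArea); r=cv2.minAreaRect(cs);print('handle',r)
for p in cv2.boxPoints(r): print(p,onz(d,p,.045),onz(d,p,0))
m=cv2.inRange(hsv,(0,0,110),(180,60,255)); m[:, :390]=0;m[:,440:]=0;m[:228]=0;m[266:]=0
cs=max(cv2.findContours(m,0,1)[0],key=cv2.contourArea); r=cv2.minAreaRect(cs);print('blade',r)
for p in cv2.boxPoints(r): print(p,onz(d,p,.004))
for p in [(249,257),(347,257),(250,247),(347,247)]: print('front',p,onz(d,p,.03),onz(d,p,0),onz(d,p,.04))
s=load('scene0')
# caps
for p,q in [((266,222),(303,257)),((297,222),(333,270)),((328,223),(366,282))]:
    c1,v1=ray(d,p);c2,v2=ray(s,q)
    A=np.c_[v1,-v2];x=np.linalg.lstsq(A,c2-c1,rcond=None)[0];P=c1+v1*x[0];Q=c2+v2*x[1];print('cap',P,Q,onz(d,p,.098))
E
```

```text
handle ((409.4118347167969, 285.35296630859375), (10.6715669631958, 32.01470184326172), 14.03624439239502)
[400.353   299.58826] [ 0.45261125 -0.16249503  0.045     ] [ 0.45641955 -0.17027444  0.        ]
[408.1177  268.52942] [ 0.52208556 -0.18077253  0.045     ] [ 0.52905067 -0.18938245  0.        ]
[418.47067 271.11768] [ 0.51669641 -0.20381904  0.045     ] [ 0.52341664 -0.21347616  0.        ]
[410.70596 302.1765 ] [ 0.4473481  -0.18524935  0.045     ] [ 0.45091725 -0.19406269  0.        ]
blade ((414.5, 246.5), (37.0, 49.0), 90.0)
[390. 228.] [ 0.62449491 -0.14740734  0.004     ]
[439. 228.] [ 0.62688753 -0.26374299  0.004     ]
[439. 265.] [ 0.53812625 -0.26093994  0.004     ]
[390. 265.] [ 0.53591374 -0.146522    0.004     ]
front (249, 257) [0.54369715 0.17826383 0.03      ] [0.54891618 0.18332332 0.        ] [0.54195748 0.17657733 0.04      ]
front (347, 257) [ 0.54819107 -0.04491085  0.03      ] [ 0.55354419 -0.04651099  0.        ] [ 0.54640669 -0.04437748  0.04      ]
front (250, 247) [0.5669658  0.17717277 0.03      ] [0.57287917 0.1821997  0.        ] [0.56499468 0.17549713 0.04      ]
front (347, 247) [ 0.57139039 -0.04470298  0.03      ] [ 0.57743579 -0.04629691  0.        ] [ 0.56937525 -0.04417167  0.04      ]
cap [0.5964742  0.1273924  0.14766717] [0.65695908 0.02801977 0.1498947 ] [0.60921298 0.13403274 0.098     ]
cap [0.61184975 0.06745074 0.09277231] [0.61249886 0.0660703  0.09285366] [0.61050175 0.06712497 0.098     ]
cap [ 6.17999432e-01 -1.14367986e-05  6.52647000e-02] [0.57817385 0.12099122 0.05394595] [6.09590214e-01 2.82942163e-04 9.80000000e-02]
```

View pics/crop0.png

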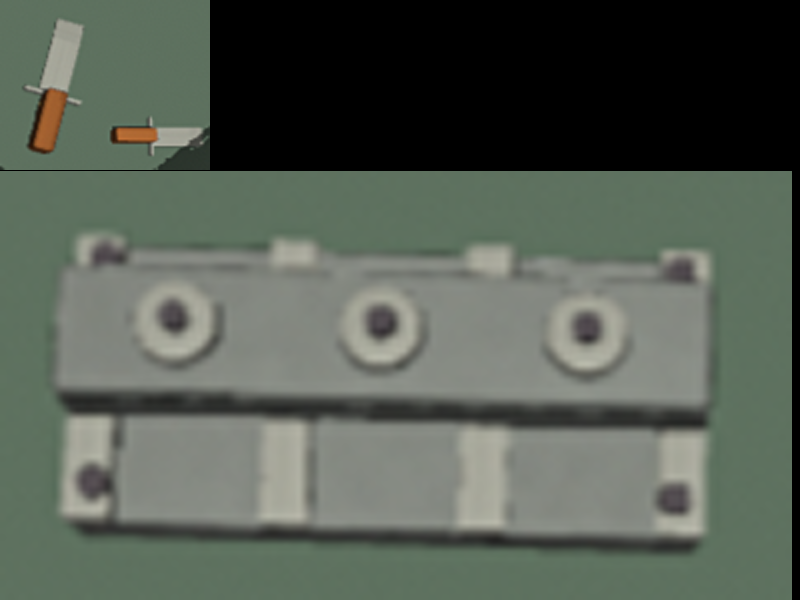

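The crop confirms it: the larger wooden gauge has its handle at about (410,285) and its nose at about (420,236), with the smaller look-alike beside it. The feed's three caps are at about (266,222), (297,222) and (328,223), and the lane mouths are along rows 252–255. Next I'll refine these numbers.

```bash
python3 - <<'E'
from h import *
d=load('top0'); s=load('scene0')
px=lambda x,y:((x+.5)/6.6-.5+240,(y-171+.5)/6.6-.5+200)
for n,c in dict(L=(187,522),M=(385,527),R=(581,533)).items(): print(n,px(*c),onz(d,px(*c),.03))
for c in [(174,318),(381,322),(587,327)]: print('cap',onz(d,px(*c),.098))
for c in [(90,482),(674,498)]: print('screw',onz(d,px(*c),.042))
q=lambda x,y:((x+.5)/2-.5+385,(y+.5)/2-.5+225)
T=onz(d,q(70.5,22.5),.001); H=np.array([.4847,-.1831]); print('tip',T)
v=T[:2]-H;print('len',np.hypot(*v),'yaw',np.degrees(np.arctan2(v[1],v[0])))
g=(onz(d,q(27,88),.014)+onz(d,q(80,102),.014))/2;print('guard',g,np.linalg.norm(onz(d,q(27,88),.014)-onz(d,q(80,102),.014)),np.hypot(*(g[:2]-H)))
# scene check: project handle centre top
print('scene proj',proj(s,[[H[0],H[1],.045],T]), 'expect handle top ~(262,212), tip ~(221,250)')
st=monitor.get_state();print('tool yaw',np.degrees(st['ee_rot'][2]))
E
```

```text
L (267.90909090909093, 252.75757575757575) [0.554396   0.13552544 0.03      ]
M (297.90909090909093, 253.5151515151515) [0.55401624 0.06699786 0.03      ]
R (327.6060606060606, 254.42424242424244) [ 0.55326606 -0.00070149  0.03      ]
cap [0.60954751 0.13417891 0.098     ]
cap [0.60950421 0.0664403  0.098     ]
cap [ 0.60914117 -0.00083426  0.098     ]
screw [0.56544414 0.1679144  0.042     ]
screw [ 0.56385448 -0.03215051  0.042     ]
tip [ 0.60721763 -0.21875488  0.001     ]
len 0.12760031477823064 yaw -16.225963618389212
guard [ 0.51839669 -0.19432373  0.014     ] 0.06260270522966246 0.03551674478627355
scene proj [[262.09607665 210.0741688 ]
 [219.40465024 252.77326786]] expect handle top ~(262,212), tip ~(221,250)
tool yaw -156.35546681551028
```

Request:
servo_tool --targets '[{"xyz": [-2.65, 2.23, 0], "angular": [0, 0, 0], "claw": 6}, {"xyz": [-2.65, 2.23, 0], "angular": [0, 0, 0], "claw": 6}, {"xyz": [-2.65, 2.23, 0], "angular": [0, 0, 0], "claw": 6}, {"xyz": [-2.65, 2.23, 0], "angular": [0, 0, 0], "claw": 6}, {"xyz": [-2.65, 2.23, 0], "angular": [0, 0, 0], "claw": 6}, {"xyz": [-2.65, 2.23, 0], "angular": [0, 0, 0], "claw": 6}, {"xyz": [-2.65, 2.23, 0], "angular": [0, 0, 0], "claw": 6}, {"xyz": [-2.65, 2.23, 0], "angular": [0, 0, 0], "claw": 6}, {"xyz": [-2.65, 2.23, 0], "angular": [0, 0, 0], "claw": 6}, {"xyz": [-2.65, 2.23, 0], "angular": [0, 0, 0], "claw": 6}, {"xyz": [-2.65, 2.23, 0], "angular": [0, 0, 0], "claw": 6}, {"xyz": [-2.65, 2.23, 0], "angular": [0, 0, 0], "claw": 6}, {"xyz": [-2.65, 2.23, 0], "angular": [0, 0, 0], "claw": 6}, {"xyz": [-2.65, 2.23, 0], "angular": [0, 0, 0], "claw": 6}, {"xyz": [0, 0, 0], "angular": [0, 0, 7.8], "claw": 6}, {"xyz": [0, 0, 0], "angular": [0, 0, 7.8], "claw": 6}, {"xyz": [0, 0, 0], "angular": [0, 0, 7.8], "claw": 6}, {"xyz": [0, 0, 0], "angular": [0, 0, 7.8], "claw": 6}, {"xyz": [0, 0, 0], "angular": [0, 0, 7.8], "claw": 6}, {"xyz": [0, 0, 0], "angular": [0, 0, 0], "claw": 6}]' --force 20

```text
t: 2.1
eef_pos: [0.4851, -0.1834, 0.2483]
ee_rot: [-3.142, -0.001, 2.872]
force: [-0.9, 0.6, 0.1]
width: 0.06
gripper_force: 0.0
```

Request:
servo_tool --targets '[{"xyz": [0, 0, 3.2], "angular": [0, 0, 0], "claw": 6}, {"xyz": [0, 0, 3.2], "angular": [0, 0, 0], "claw": 6}, {"xyz": [0, 0, 3.2], "angular": [0, 0, 0], "claw": 6}, {"xyz": [0, 0, 3.2], "angular": [0, 0, 0], "claw": 6}, {"xyz": [0, 0, 2.2], "angular": [0, 0, 0], "claw": 6}, {"xyz": [0, 0, 0], "angular": [0, 0, 0], "claw": 6}, {"xyz": [0, 0, 0], "angular": [0, 0, 0], "claw": 6}]'

```text
t: 2.8
eef_pos: [0.4855, -0.1836, 0.0988]
ee_rot: [-3.141, -0.001, 2.876]
force: [0.4, -0.6, 1.0]
width: 0.06
gripper_force: 0.0
```

```bash
python3 - <<'E'
from h import *
a=grab('top','t1')['color'][200:340,340:500]; b=grab('scene','s1')['color'][130:290,170:330]
c=np.hstack([cv2.resize(a,(400,350),interpolation=3),cv2.resize(b,(350,350),interpolation=3)]); cv2.imwrite('pics/c1.png',c)
E
```

```text
(no output)
```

View pics/c1.png

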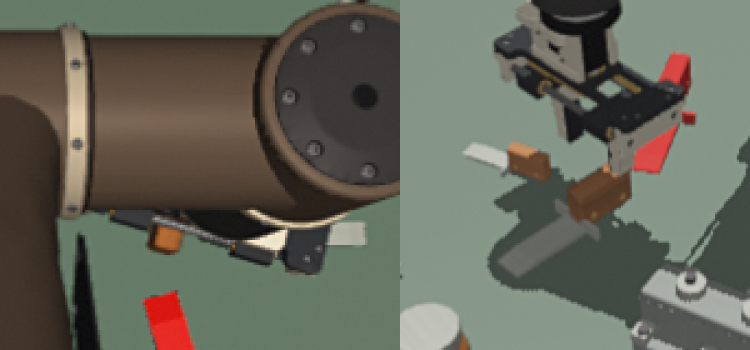

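The fingers straddle the larger handle (scene crop near (600,190)), aligned across it. The red gauge and the small gauge are clear of them. Descend and grip.

Request:
servo_tool --targets '[{"xyz": [0, 0, 2.0], "angular": [0, 0, 0], "claw": 6}, {"xyz": [0, 0, 2.0], "angular": [0, 0, 0], "claw": 6}, {"xyz": [0, 0, 1.5], "angular": [0, 0, 0], "claw": 6}, {"xyz": [0, 0, 1.0], "angular": [0, 0, 0], "claw": 6}, {"xyz": [0, 0, 0.4], "angular": [0, 0, 0], "claw": 6}, {"xyz": [0, 0, 0], "angular": [0, 0, 0], "claw": 6}, {"xyz": [0, 0, 0], "angular": [0, 0, 0], "claw": 1.5}, {"xyz": [0, 0, 0], "angular": [0, 0, 0], "claw": 1.5}, {"xyz": [0, 0, 0], "angular": [0, 0, 0], "claw": 1.5}, {"xyz": [0, 0, 0], "angular": [0, 0, 0], "claw": 1.5}, {"xyz": [0, 0, 0], "angular": [0, 0, 0], "claw": 1.5}, {"xyz": [0, 0, 0], "angular": [0, 0, 0], "claw": 1.5}]' --force 25

```text
t: 4.1
eef_pos: [0.4854, -0.1835, 0.0298]
ee_rot: [-3.142, 0.0, 2.874]
force: [-0.5, 1.1, 2.9]
width: 0.024
gripper_force: 24.8
```

Request:
servo_tool --targets '[{"xyz": [0, 0, -1], "angular": [0, 0, 0], "claw": 1.5}, {"xyz": [0, 0, -2], "angular": [0, 0, 0], "claw": 1.5}, {"xyz": [0, 0, -2], "angular": [0, 0, 0], "claw": 1.5}, {"xyz": [0, 0, -2], "angular": [0, 0, 0], "claw": 1.5}, {"xyz": [0, 0, 0], "angular": [0, 0, -5], "claw": 1.5}, {"xyz": [0, 0, 0], "angular": [0, 0, -5], "claw": 1.5}, {"xyz": [0, 0, 0], "angular": [0, 0, -4.9], "claw": 1.5}, {"xyz": [0.7, 2, 0], "angular": [0, 0, 0], "claw": 1.5}, {"xyz": [1, 2, 0], "angular": [0, 0, 0], "claw": 1.5}, {"xyz": [1, 2, 0], "angular": [0, 0, 0], "claw": 1.5}, {"xyz": [1, 2, 0], "angular": [0, 0, 0], "claw": 1.5}, {"xyz": [1, 2, 0], "angular": [0, 0, 0], "claw": 1.5}, {"xyz": [1, 2, 0], "angular": [0, 0, 0], "claw": 1.5}, {"xyz": [1, 2, 0], "angular": [0, 0, 0], "claw": 1.5}, {"xyz": [0, 2, 0], "angular": [0, 0, 0], "claw": 1.5}, {"xyz": [0, 2.2, 0], "angular": [0, 0, 0], "claw": 1.5}, {"xyz": [0, 0, 0], "angular": [0, 0, 0], "claw": 1.5}, {"xyz": [0, 0, 0], "angular": [0, 0, 0], "claw": 1.5}]'

```text
t: 5.9
eef_pos: [0.4196, -0.0007, 0.0999]
ee_rot: [3.141, 0.0, 3.135]
force: [-0.2, -0.1, -1.4]
width: 0.0238
gripper_force: 24.9
```

```bash
python3 - <<'E'
from h import *
st=monitor.get_state(); print(st['eef_pos'],np.degrees(st['ee_rot']),st['force'],st['moment'])
a=grab('top','t2')['color'][200:320,240:400]; b=grab('scene','s2')['color'][130:340,200:410]
c=np.hstack([cv2.resize(a,(400,300),interpolation=3),cv2.resize(b[:,:],(400,400),interpolation=3)[:300]]); cv2.imwrite('pics/c2.png',c)
E
```

```text
[ 0.4196153  -0.00065086  0.0999212 ] [1.79990757e+02 3.53815794e-03 1.79625841e+02] [-0.18403117 -0.05275808 -1.40409567] [-0.04964061  0.09876221 -0.05178908]
```

View pics/c2.png

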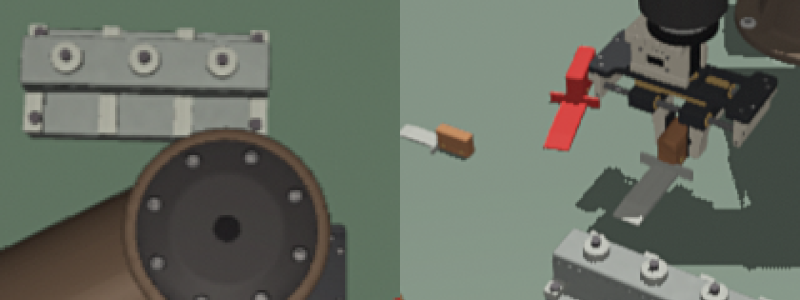

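The gauge is held straight and level, with its nose in the scene crop at about (628,218). I'll check that against the predicted tip.

```bash
python3 - <<'E'
from h import *
d=load('s2'); print((proj(d,[[.5446,-.0002,.0705],[.5446,.0158,.0705],[.5446,-.0162,.0705]])-[200,130])*400/210+[400,0])
print(onz(d,(200+228*.525,130+218*.525),.071))
E
```

```text
[[628.95869212 219.34645927]
 [642.01966773 224.25027237]
 [616.01338521 214.48610708]]
[ 0.54371504 -0.00186251  0.071     ]
```

Request:
servo_tool --targets '[{"xyz": [0, 0, 1.5], "angular": [0, 0, 0], "claw": 1.5}, {"xyz": [0, 0, 1.5], "angular": [0, 0, 0], "claw": 1.5}, {"xyz": [0, 0, 0.7], "angular": [0, 0, 0], "claw": 1.5}, {"xyz": [0, 0, 0.24], "angular": [0, 0, 0], "claw": 1.5}, {"xyz": [-1, 0, 0], "angular": [0, 0, 0], "claw": 1.5}, {"xyz": [-1, 0, 0], "angular": [0, 0, 0], "claw": 1.5}, {"xyz": [-1, 0, 0], "angular": [0, 0, 0], "claw": 1.5}, {"xyz": [-1, 0, 0], "angular": [0, 0, 0], "claw": 1.5}, {"xyz": [-0.7, 0, 0], "angular": [0, 0, 0], "claw": 1.5}, {"xyz": [-0.5, 0, 0], "angular": [0, 0, 0], "claw": 1.5}, {"xyz": [0, 0, 0], "angular": [0, 0, 0], "claw": 1.5}, {"xyz": [0, 0, 0], "angular": [0, 0, 0], "claw": 1.5}]'

```text
t: 7.2
eef_pos: [0.4718, -0.0014, 0.0602]
ee_rot: [3.141, 0.0, 3.133]
force: [-0.1, 0.7, -1.6]
width: 0.024
gripper_force: 24.9
```

Request:
servo_tool --targets '[{"xyz": [-0.2, 0, 0], "angular": [0, 0, 0], "claw": 1.5}, {"xyz": [-0.2, 0, 0], "angular": [0, 0, 0], "claw": 1.5}, {"xyz": [-0.2, 0, 0], "angular": [0, 0, 0], "claw": 1.5}, {"xyz": [-0.2, 0, 0], "angular": [0, 0, 0], "claw": 1.5}, {"xyz": [-0.2, 0, 0], "angular": [0, 0, 0], "claw": 1.5}, {"xyz": [-0.2, 0, 0], "angular": [0, 0, 0], "claw": 1.5}, {"xyz": [-0.2, 0, 0], "angular": [0, 0, 0], "claw": 1.5}, {"xyz": [0, 0, 0], "angular": [0, 0, 0], "claw": 1.5}]'

```text
t: 8.0
eef_pos: [0.4848, -0.0019, 0.0596]
ee_rot: [-3.141, -0.002, 3.133]
force: [-3.3, 1.0, -3.9]
width: 0.0237
gripper_force: 25.0
```

Request:
servo_tool --targets '[{"xyz": [-0.1, 0, 0], "angular": [0, 0, 0], "claw": 1.5}, {"xyz": [-0.1, 0, 0], "angular": [0, 0, 0], "claw": 1.5}, {"xyz": [-0.1, 0, 0], "angular": [0, 0, 0], "claw": 1.5}, {"xyz": [0, 0, 0], "angular": [0, 0, 0], "claw": 1.5}]'

```text
t: 8.4
eef_pos: [0.4893, -0.0014, 0.0603]
ee_rot: [3.141, 0.001, 3.134]
force: [-1.1, 0.1, -4.4]
width: 0.0242
gripper_force: 25.0
```

Request:
servo_tool --targets '[{"xyz": [-0.1, 0, 0], "angular": [0, 0, 0], "claw": 1.5}, {"xyz": [-0.1, 0, 0], "angular": [0, 0, 0], "claw": 1.5}, {"xyz": [0, 0, 0], "angular": [0, 0, 0], "claw": 1.5}]'

```text
t: 8.7
eef_pos: [0.4911, -0.0014, 0.0602]
ee_rot: [3.141, 0.0, 3.134]
force: [-0.7, -0.2, -4.2]
width: 0.0239
gripper_force: 25.0
```

Request:
servo_tool --targets '[{"xyz": [-0.1, 0, 0], "angular": [0, 0, 0], "claw": 1.5}, {"xyz": [-0.1, 0, 0], "angular": [0, 0, 0], "claw": 1.5}, {"xyz": [0, 0, 0], "angular": [0, 0, 0], "claw": 1.5}]'

```text
t: 9.0
eef_pos: [0.4929, -0.0015, 0.0602]
ee_rot: [3.142, 0.0, 3.134]
force: [-1.2, -1.0, -4.5]
width: 0.024
gripper_force: 25.0
```

Request:
servo_tool --targets '[{"xyz": [-0.1, 0, 0], "angular": [0, 0, 0], "claw": 1.5}, {"xyz": [-0.1, 0, 0], "angular": [0, 0, 0], "claw": 1.5}, {"xyz": [-0.1, 0, 0], "angular": [0, 0, 0], "claw": 1.5}, {"xyz": [0, 0, 0], "angular": [0, 0, 0], "claw": 1.5}]'

```text
t: 9.4
eef_pos: [0.496, -0.0015, 0.0602]
ee_rot: [3.142, 0.0, 3.134]
force: [-1.4, 0.3, -4.8]
width: 0.024
gripper_force: 25.0
```

Request:
servo_tool --targets '[{"xyz": [-0.1, 0, 0], "angular": [0, 0, 0], "claw": 1.5}, {"xyz": [-0.1, 0, 0], "angular": [0, 0, 0], "claw": 1.5}, {"xyz": [-0.1, 0, 0], "angular": [0, 0, 0], "claw": 1.5}, {"xyz": [0, 0, 0], "angular": [0, 0, 0], "claw": 1.5}]'

```text
t: 9.8
eef_pos: [0.497, -0.002, 0.06]
ee_rot: [-3.141, -0.003, 3.134]
force: [-10.2, 1.6, 2.3]
width: 0.0239
gripper_force: 25.0
```

Request:
servo_tool --targets '[{"xyz": [0, 0, 0], "angular": [0, 0, 0], "claw": 1.5}]'

```text
t: 9.9
eef_pos: [0.497, -0.002, 0.06]
ee_rot: [-3.141, -0.003, 3.134]
force: [-9.4, 1.3, 1.8]
width: 0.0241
gripper_force: 25.0
```

Request:
servo_tool --targets '[{"xyz": [-0.1, 0, 0], "angular": [0, 0, 0], "claw": 1.5}, {"xyz": [0, 0, 0], "angular": [0, 0, 0], "claw": 1.5}]'

```text
t: 10.1
eef_pos: [0.4972, -0.0021, 0.0599]
ee_rot: [-3.141, -0.004, 3.133]
force: [-12.4, 2.2, 4.6]
width: 0.0242
gripper_force: 25.0
```

Request:
servo_tool --targets '[{"xyz": [-0.1, 0, 0], "angular": [0, 0, 0], "claw": 1.5}, {"xyz": [-0.1, 0, 0], "angular": [0, 0, 0], "claw": 1.5}, {"xyz": [0, 0, 0], "angular": [0, 0, 0], "claw": 1.5}]'

```text
t: 10.4
eef_pos: [0.4975, -0.0026, 0.0594]
ee_rot: [-3.14, -0.007, 3.133]
force: [-17.1, 2.7, 6.6]
width: 0.0238
gripper_force: 25.0
```

The right lane stops the blade: 17 N with no advance, at about the expected depth. I'll back out and try the middle lane.

Request:
servo_tool --targets '[{"xyz": [1, 0, 0], "angular": [0, 0, 0], "claw": 1.5}, {"xyz": [2, 0, 0], "angular": [0, 0, 0], "claw": 1.5}, {"xyz": [2, 0, 0], "angular": [0, 0, 0], "claw": 1.5}, {"xyz": [2, 0, 0], "angular": [0, 0, 0], "claw": 1.5}, {"xyz": [1.1, 0, 0], "angular": [0, 0, 0], "claw": 1.5}, {"xyz": [0, 0, 0], "angular": [0, 0, 0], "claw": 1.5}, {"xyz": [0, 2, 0], "angular": [0, 0, 0], "claw": 1.5}, {"xyz": [0, 2, 0], "angular": [0, 0, 0], "claw": 1.5}, {"xyz": [0, 2, 0], "angular": [0, 0, 0], "claw": 1.5}, {"xyz": [0, 0.85, 0], "angular": [0, 0, 0], "claw": 1.5}, {"xyz": [0, 0, 0], "angular": [0, 0, 0], "claw": 1.5}, {"xyz": [0, 0, 0], "angular": [0, 0, 0], "claw": 1.5}]'

```text
t: 11.6
eef_pos: [0.4217, 0.0675, 0.0602]
ee_rot: [3.142, 0.0, 3.134]
force: [0.4, 0.3, -2.3]
width: 0.024
gripper_force: 25.0
```

```bash
python3 - <<'E'
from h import *
st=monitor.get_state(); print(st['eef_pos'],np.degrees(st['ee_rot']),st['force'],st['moment'])
d=grab('scene','s3'); b=d['color'][180:330,260:410]
e=st['eef_pos'];print((proj(d,[[e[0]+.125,e[1]+.0009,.0305]])-[260,180])*4)
cv2.imwrite('pics/c3.png',cv2.resize(b,(600,600),interpolation=3))
E
```

```text
[0.42165309 0.06751902 0.06017086] [1.79998274e+02 1.16397296e-02 1.79585446e+02] [ 0.40298628  0.26951155 -2.31021491] [-0.11344297  0.0565351  -0.04862113]
[[357.1144698  362.79799263]]
```

View pics/c3.png

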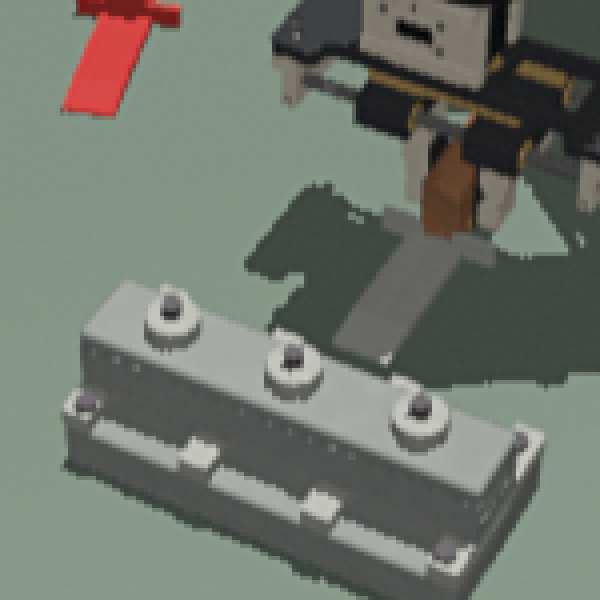

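The gauge sits in front of the middle lane, nose at about (362,352) in the crop against a predicted (357,363). I'll check whether it has slipped or tilted.

```bash
python3 - <<'E'
from h import *
d=load('s3'); q=lambda x,y:((x+.5)/4-.5+260,(y+.5)/4-.5+180)
for z in(.031,.034,.038): print(z,onz(d,q(334,345),z),onz(d,q(388,362),z))
print('guard ends top .0445', onz(d,q(385,207),.0445),onz(d,q(496,246),.0445))
e=monitor.get_state()['eef_pos'];P=lambda dx,dy,z:[e[0]+dx,e[1]+dy,z]
print((proj(d,[P(.125,.016,.0325),P(.125,-.016,.0325),P(.033,-.033,.0445),P(.033,.033,.0445)])-[260,180])*4)
E
```

```text
0.031 [0.54086956 0.05116079 0.031     ] [0.53853575 0.08118344 0.031     ]
0.034 [0.5434312  0.05246793 0.034     ] [0.54110512 0.0823912  0.034     ]
0.038 [0.54684673 0.05421077 0.038     ] [0.54453094 0.08400154 0.038     ]
guard ends top .0445 [0.44807416 0.03364684 0.0445    ] [0.44758569 0.0991539  0.0445    ]
[[383.17015655 369.73355264]
 [327.60236751 348.3660419 ]
 [379.10734591 212.92337708]
 [490.8434607  253.05464887]]
```

The gauge has slid back about 6 mm in the grip, so its nose is now about 119 mm ahead of the TCP. It is still straight and level. I'll grip harder and enter the middle lane.

Request:
servo_tool --targets '[{"xyz": [0, 0, 0], "angular": [0, 0, 0], "claw": 1.5}, {"xyz": [-1, 0, 0], "angular": [0, 0, 0], "claw": 1.5}, {"xyz": [-1, 0, 0], "angular": [0, 0, 0], "claw": 1.5}, {"xyz": [-1, 0, 0], "angular": [0, 0, 0], "claw": 1.5}, {"xyz": [-1, 0, 0], "angular": [0, 0, 0], "claw": 1.5}, {"xyz": [-1, 0, 0], "angular": [0, 0, 0], "claw": 1.5}, {"xyz": [-0.5, 0, 0], "angular": [0, 0, 0], "claw": 1.5}, {"xyz": [0, 0, 0], "angular": [0, 0, 0], "claw": 1.5}, {"xyz": [0, 0, 0], "angular": [0, 0, 0], "claw": 1.5}]' --force 45

```text
t: 12.55
eef_pos: [0.476, 0.0669, 0.0599]
ee_rot: [-3.141, -0.001, 3.133]
force: [-0.2, -0.4, -1.7]
width: 0.0241
gripper_force: 45.0
```

Request:
servo_tool --targets '[{"xyz": [-0.2, 0, 0], "angular": [0, 0, 0], "claw": 1.5}, {"xyz": [-0.2, 0, 0], "angular": [0, 0, 0], "claw": 1.5}, {"xyz": [-0.2, 0, 0], "angular": [0, 0, 0], "claw": 1.5}, {"xyz": [-0.2, 0, 0], "angular": [0, 0, 0], "claw": 1.5}, {"xyz": [-0.2, 0, 0], "angular": [0, 0, 0], "claw": 1.5}, {"xyz": [0, 0, 0], "angular": [0, 0, 0], "claw": 1.5}]'

```text
t: 13.15
eef_pos: [0.4866, 0.0671, 0.0602]
ee_rot: [3.142, 0.0, 3.134]
force: [0.4, -0.2, -1.1]
width: 0.0237
gripper_force: 45.0
```

Request:
servo_tool --targets '[{"xyz": [-0.2, 0, 0], "angular": [0, 0, 0], "claw": 1.5}, {"xyz": [-0.2, 0, 0], "angular": [0, 0, 0], "claw": 1.5}, {"xyz": [-0.2, 0, 0], "angular": [0, 0, 0], "claw": 1.5}, {"xyz": [0, 0, 0], "angular": [0, 0, 0], "claw": 1.5}]'

```text
t: 13.55
eef_pos: [0.4926, 0.067, 0.0601]
ee_rot: [3.142, 0.0, 3.134]
force: [-0.1, -0.2, -1.9]
width: 0.0239
gripper_force: 45.0
```

Request:
servo_tool --targets '[{"xyz": [-0.2, 0, 0], "angular": [0, 0, 0], "claw": 1.5}, {"xyz": [-0.2, 0, 0], "angular": [0, 0, 0], "claw": 1.5}, {"xyz": [-0.2, 0, 0], "angular": [0, 0, 0], "claw": 1.5}, {"xyz": [0, 0, 0], "angular": [0, 0, 0], "claw": 1.5}]'

```text
t: 13.95
eef_pos: [0.4986, 0.067, 0.0602]
ee_rot: [3.142, 0.0, 3.134]
force: [-0.3, -1.1, -1.0]
width: 0.0236
gripper_force: 45.0
```

Request:
servo_tool --targets '[{"xyz": [-0.2, 0, 0], "angular": [0, 0, 0], "claw": 1.5}, {"xyz": [-0.2, 0, 0], "angular": [0, 0, 0], "claw": 1.5}, {"xyz": [-0.2, 0, 0], "angular": [0, 0, 0], "claw": 1.5}, {"xyz": [0, 0, 0], "angular": [0, 0, 0], "claw": 1.5}]'

```text
t: 14.35
eef_pos: [0.5046, 0.0669, 0.0602]
ee_rot: [3.142, 0.0, 3.134]
force: [0.5, -0.2, -2.5]
width: 0.0238
gripper_force: 45.0
```

Request:
servo_tool --targets '[{"xyz": [-0.2, 0, 0], "angular": [0, 0, 0], "claw": 1.5}, {"xyz": [-0.2, 0, 0], "angular": [0, 0, 0], "claw": 1.5}, {"xyz": [0, 0, 0], "angular": [0, 0, 0], "claw": 1.5}]'

```text
t: 14.65
eef_pos: [0.5086, 0.0669, 0.0602]
ee_rot: [3.142, 0.0, 3.134]
force: [0.5, 0.1, -2.8]
width: 0.0241
gripper_force: 45.0
```

Request:
servo_tool --targets '[{"xyz": [-0.2, 0, 0], "angular": [0, 0, 0], "claw": 1.5}, {"xyz": [-0.2, 0, 0], "angular": [0, 0, 0], "claw": 1.5}, {"xyz": [-0.2, 0, 0], "angular": [0, 0, 0], "claw": 1.5}, {"xyz": [-0.2, 0, 0], "angular": [0, 0, 0], "claw": 1.5}, {"xyz": [0, 0, 0], "angular": [0, 0, 0], "claw": 1.5}]'

```text
t: 15.15
eef_pos: [0.5166, 0.0668, 0.0601]
ee_rot: [3.142, 0.0, 3.134]
force: [-0.3, -0.6, -1.2]
width: 0.0234
gripper_force: 45.0
```

The middle lane is free, with no drag up to about 82 mm in. That leaves the left lane as the sprung one, so I'll back out and try it.

Request:
servo_tool --targets '[{"xyz": [1.5, 0, 0], "angular": [0, 0, 0], "claw": 1.5}, {"xyz": [2, 0, 0], "angular": [0, 0, 0], "claw": 1.5}, {"xyz": [2, 0, 0], "angular": [0, 0, 0], "claw": 1.5}, {"xyz": [2, 0, 0], "angular": [0, 0, 0], "claw": 1.5}, {"xyz": [2, 0, 0], "angular": [0, 0, 0], "claw": 1.5}, {"xyz": [0, 0, 0], "angular": [0, 0, 0], "claw": 1.5}, {"xyz": [0, 2, 0], "angular": [0, 0, 0], "claw": 1.5}, {"xyz": [0, 2, 0], "angular": [0, 0, 0], "claw": 1.5}, {"xyz": [0, 2, 0], "angular": [0, 0, 0], "claw": 1.5}, {"xyz": [0, 0.8, 0], "angular": [0, 0, 0], "claw": 1.5}, {"xyz": [0, 0, 0], "angular": [0, 0, 0], "claw": 1.5}]'

```text
t: 16.25
eef_pos: [0.4223, 0.1364, 0.0602]
ee_rot: [3.141, 0.0, 3.135]
force: [-0.2, 0.0, -1.7]
width: 0.0239
gripper_force: 45.0
```

Request:
servo_tool --targets '[{"xyz": [-1, 0, 0], "angular": [0, 0, 0], "claw": 1.5}, {"xyz": [-1, 0, 0], "angular": [0, 0, 0], "claw": 1.5}, {"xyz": [-1, 0, 0], "angular": [0, 0, 0], "claw": 1.5}, {"xyz": [-1, 0, 0], "angular": [0, 0, 0], "claw": 1.5}, {"xyz": [-1, 0, 0], "angular": [0, 0, 0], "claw": 1.5}, {"xyz": [-0.8, 0, 0], "angular": [0, 0, 0], "claw": 1.5}, {"xyz": [0, 0, 0], "angular": [0, 0, 0], "claw": 1.5}]'

```text
t: 16.95
eef_pos: [0.481, 0.1351, 0.06]
ee_rot: [3.142, 0.0, 3.133]
force: [-0.6, -0.6, -1.7]
width: 0.0239
gripper_force: 45.0
```

Request:
servo_tool --targets '[{"xyz": [-0.2, 0, 0], "angular": [0, 0, 0], "claw": 1.5}, {"xyz": [-0.2, 0, 0], "angular": [0, 0, 0], "claw": 1.5}, {"xyz": [-0.2, 0, 0], "angular": [0, 0, 0], "claw": 1.5}, {"xyz": [-0.2, 0, 0], "angular": [0, 0, 0], "claw": 1.5}, {"xyz": [-0.2, 0, 0], "angular": [0, 0, 0], "claw": 1.5}, {"xyz": [-0.2, 0, 0], "angular": [0, 0, 0], "claw": 1.5}, {"xyz": [0, 0, 0], "angular": [0, 0, 0], "claw": 1.5}]'

```text
t: 17.65
eef_pos: [0.4921, 0.1351, 0.0602]
ee_rot: [3.142, 0.0, 3.134]
force: [0.4, 0.5, -2.2]
width: 0.0237
gripper_force: 45.0
```

Request:
servo_tool --targets '[{"xyz": [-0.1, 0, 0], "angular": [0, 0, 0], "claw": 1.5}, {"xyz": [-0.1, 0, 0], "angular": [0, 0, 0], "claw": 1.5}, {"xyz": [-0.1, 0, 0], "angular": [0, 0, 0], "claw": 1.5}, {"xyz": [-0.1, 0, 0], "angular": [0, 0, 0], "claw": 1.5}]'

```text
t: 18.05
eef_pos: [0.4959, 0.1349, 0.0602]
ee_rot: [3.142, 0.0, 3.134]
force: [0.4, 0.4, -1.8]
width: 0.0235
gripper_force: 45.0
```

Request:
servo_tool --targets '[{"xyz": [-0.1, 0, 0], "angular": [0, 0, 0], "claw": 1.5}, {"xyz": [-0.1, 0, 0], "angular": [0, 0, 0], "claw": 1.5}, {"xyz": [-0.1, 0, 0], "angular": [0, 0, 0], "claw": 1.5}, {"xyz": [-0.1, 0, 0], "angular": [0, 0, 0], "claw": 1.5}]'

```text
t: 18.45
eef_pos: [0.4999, 0.1349, 0.0601]
ee_rot: [-3.142, -0.0, 3.134]
force: [-0.1, -0.3, -2.0]
width: 0.024
gripper_force: 45.0
```

Request:
servo_tool --targets '[{"xyz": [-0.1, 0, 0], "angular": [0, 0, 0], "claw": 1.5}, {"xyz": [-0.1, 0, 0], "angular": [0, 0, 0], "claw": 1.5}, {"xyz": [-0.1, 0, 0], "angular": [0, 0, 0], "claw": 1.5}]'

```text
t: 18.75
eef_pos: [0.5026, 0.1348, 0.06]
ee_rot: [-3.141, -0.001, 3.134]
force: [-0.1, 0.7, -2.7]
width: 0.0235
gripper_force: 45.0
```

Request:
servo_tool --targets '[{"xyz": [-0.1, 0, 0], "angular": [0, 0, 0], "claw": 1.5}, {"xyz": [-0.1, 0, 0], "angular": [0, 0, 0], "claw": 1.5}, {"xyz": [-0.1, 0, 0], "angular": [0, 0, 0], "claw": 1.5}, {"xyz": [-0.1, 0, 0], "angular": [0, 0, 0], "claw": 1.5}]'

```text
t: 19.15
eef_pos: [0.5057, 0.1344, 0.0599]
ee_rot: [-3.141, -0.002, 3.133]
force: [-5.4, -0.1, 0.6]
width: 0.0235
gripper_force: 45.0
```

Request:
servo_tool --targets '[{"xyz": [-0.1, 0, 0], "angular": [0, 0, 0], "claw": 1.5}, {"xyz": [-0.1, 0, 0], "angular": [0, 0, 0], "claw": 1.5}, {"xyz": [-0.1, 0, 0], "angular": [0, 0, 0], "claw": 1.5}, {"xyz": [-0.1, 0, 0], "angular": [0, 0, 0], "claw": 1.5}]'

```text
t: 19.55
eef_pos: [0.5096, 0.1342, 0.0599]
ee_rot: [-3.141, -0.002, 3.133]
force: [-5.4, 0.4, 1.2]
width: 0.024
gripper_force: 45.0
```

Light steady drag of about 5 N, so this is the sprung lane. I'll continue until the guard seats.

Request:
servo_tool --targets '[{"xyz": [-0.15, 0, 0], "angular": [0, 0, 0], "claw": 1.5}, {"xyz": [-0.15, 0, 0], "angular": [0, 0, 0], "claw": 1.5}, {"xyz": [-0.15, 0, 0], "angular": [0, 0, 0], "claw": 1.5}, {"xyz": [-0.15, 0, 0], "angular": [0, 0, 0], "claw": 1.5}, {"xyz": [-0.15, 0, 0], "angular": [0, 0, 0], "claw": 1.5}, {"xyz": [-0.15, 0, 0], "angular": [0, 0, 0], "claw": 1.5}]'

```text
t: 20.15
eef_pos: [0.519, 0.1343, 0.0599]
ee_rot: [-3.141, -0.002, 3.133]
force: [-4.1, -0.3, -1.5]
width: 0.0239
gripper_force: 45.0
```

Request:
servo_tool --targets '[{"xyz": [-0.1, 0, 0], "angular": [0, 0, 0], "claw": 1.5}, {"xyz": [-0.1, 0, 0], "angular": [0, 0, 0], "claw": 1.5}, {"xyz": [-0.1, 0, 0], "angular": [0, 0, 0], "claw": 1.5}]'

```text
t: 20.45
eef_pos: [0.5226, 0.1346, 0.0599]
ee_rot: [-3.141, -0.001, 3.134]
force: [-3.9, 0.3, -2.2]
width: 0.0239
gripper_force: 45.0
```

Request:
servo_tool --targets '[{"xyz": [-0.1, 0, 0], "angular": [0, 0, 0], "claw": 1.5}, {"xyz": [-0.1, 0, 0], "angular": [0, 0, 0], "claw": 1.5}]'

```text
t: 20.65
eef_pos: [0.5244, 0.1346, 0.0599]
ee_rot: [-3.141, -0.001, 3.134]
force: [-9.2, 2.5, -0.5]
width: 0.024
gripper_force: 45.0
```

The guard has come against the fence ends, just where predicted (TCP x 0.524). Release and rise.

Request:
servo_tool --targets '[{"xyz": [0, 0, 0], "angular": [0, 0, 0], "claw": 1.5}, {"xyz": [0, 0, 0], "angular": [0, 0, 0], "claw": 6}, {"xyz": [0, 0, 0], "angular": [0, 0, 0], "claw": 6}, {"xyz": [0, 0, 0], "angular": [0, 0, 0], "claw": 6}, {"xyz": [0, 0, 0], "angular": [0, 0, 0], "claw": 6}, {"xyz": [0, 0, 0], "angular": [0, 0, 0], "claw": 6}, {"xyz": [0, 0, -1], "angular": [0, 0, 0], "claw": 6}, {"xyz": [0, 0, -2], "angular": [0, 0, 0], "claw": 6}, {"xyz": [0, 0, -3], "angular": [0, 0, 0], "claw": 6}, {"xyz": [0, 0, -3], "angular": [0, 0, 0], "claw": 6}, {"xyz": [2, 0, -3], "angular": [0, 0, 0], "claw": 6}, {"xyz": [4, 0, -2], "angular": [0, 0, 0], "claw": 6}, {"xyz": [4, 0, 0], "angular": [0, 0, 0], "claw": 6}, {"xyz": [0, 0, 0], "angular": [0, 0, 0], "claw": 6}, {"xyz": [0, 0, 0], "angular": [0, 0, 0], "claw": 6}]'

```text
t: 22.15
eef_pos: [0.4246, 0.1358, 0.2016]
ee_rot: [3.14, 0.002, 3.135]
force: [0.4, 0.6, 0.2]
width: 0.0598
gripper_force: 0.0
```

```bash
python3 - <<'E'
from h import *
a=grab('top','t4')['color'][190:310,220:380]; b=grab('scene','s4')['color'][190:340,250:410]
cv2.imwrite('pics/c4.png',np.hstack([cv2.resize(a,(400,300),interpolation=3),cv2.resize(b,(400,375),interpolation=3)[:300]]))
cv2.imwrite('pics/c4.png',np.vstack([cv2.resize(a,(400,300),interpolation=3),cv2.resize(b,(400,300),interpolation=3)]))
E
```

```text
(no output)
```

View pics/c4.png

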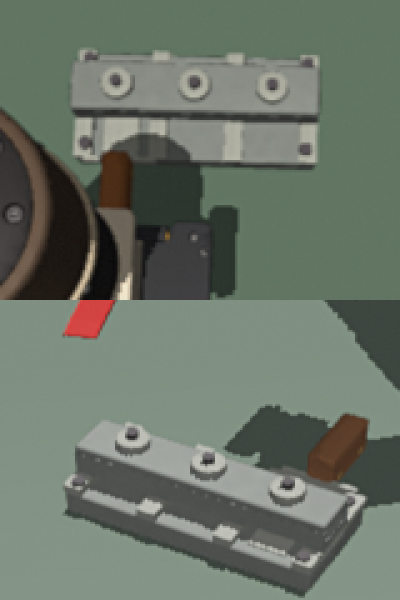

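The gauge lies level in the left lane, with its nose showing behind the bridge at about (270,545) and its handle at the front at about (338,445). The gripper is clear, so I'll hand in.

```bash
python3 -c "
from station import order; print(order.job_done())"
```

```text
the job is handed in; nothing more can be done
None
```

The gauge blade is in the left lane (light drag of about 5 N), slid in up to its cross guard, lying flat and released, and I've handed the job in; the right lane stopped it and the middle lane was free.

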